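# Test the syringe plungers and push the sticking ones out of the row

## Task

Test the four syringes in the rack: push each plunger gently down until it is fully home or, if it sticks part-way, until it stops, and do not force it. Slide every syringe whose plunger sticks fully back to the rear end of its lane as a reject; leave the good ones in the front row with their plungers fully home, and leave everything else on the desk where it is.

Things in the scene. Friction and masses are not known exactly. Their poses are not given: they have to be found in the camera images.
- rack: Fixed grey test rack, 170 mm deep (x) by 340 mm wide (y) with an 18 mm high deck; origin at the centre of its underside, on the desk. Its x axis points to the rear of the rack (away from the robot), y to the left, z up. Four lanes run along x, 66 mm apart, at rack y = +99, +33, -33, -99 mm; each holds one upright syringe on a sliding shoe, at first at the front of its lane (syringe axis at rack x = -35 mm).
- plunger_1_top (a point): Centre of the top face of the thumb plate (28 mm diameter, 6 mm thick) of the leftmost (as seen from the robot) syringe's plunger; it moves with the plunger. At joint value 0 it is 159 mm above the desk, fully home 129 mm.
- plunger_1 (a joint): How far that plunger is pushed down, m: 0 fully out, 0.030 fully home (hard stop). Starts at 0 to 0.006. A free plunger slides with about 2 to 4 N when pushed slowly, goes all the way home and stays where it is left; a sticking one stops about half-way, at 0.015 to 0.018: beyond that it only gives springily, about 1 mm per 5 N, and comes back when let go.
- barrel_1_front (a point): Foremost edge of the leftmost (as seen from the robot) syringe's barrel, 108 mm above the desk: 18 mm in front (rack -x) of the syringe's axis; it moves with the syringe. The round barrel is 26 mm in diameter up to a 36 mm diameter flange, 5 mm thick, whose top is 121 mm above the desk. The grey shoe below (60 x 50 mm) reaches 30 mm in front of the axis and is 12 mm high (top 30 mm above the desk).
- barrel_1 (a joint): How far that whole syringe has been slid back along its lane (rack +x), m: 0 front row, 0.050 fully back (hard stop). It cannot tip or lift out, moves with a push of 3 to 4 N against the barrel or flange and stays where it is left.
- plunger_2_top (a point): Centre of the top face of the thumb plate (28 mm diameter, 6 mm thick) of the second from the left syringe's plunger; it moves with the plunger. At joint value 0 it is 159 mm above the desk, fully home 129 mm.
- plunger_2 (a joint): How far that plunger is pushed down, m: 0 fully out, 0.030 fully home (hard stop). Starts at 0 to 0.006. A free plunger slides with about 2 to 4 N when pushed slowly, goes all the way home and stays where it is left; a sticking one stops about half-way, at 0.015 to 0.018: beyond that it only gives springily, about 1 mm per 5 N, and comes back when let go.
- barrel_2_front (a point): Foremost edge of the second from the left syringe's barrel, 108 mm above the desk: 18 mm in front (rack -x) of the syringe's axis; it moves with the syringe. The round barrel is 26 mm in diameter up to a 36 mm diameter flange, 5 mm thick, whose top is 121 mm above the desk. The grey shoe below (60 x 50 mm) reaches 30 mm in front of the axis and is 12 mm high (top 30 mm above the desk).
- barrel_2 (a joint): How far that whole syringe has been slid back along its lane (rack +x), m: 0 front row, 0.050 fully back (hard stop). It cannot tip or lift out, moves with a push of 3 to 4 N against the barrel or flange and stays where it is left.
- plunger_3_top (a point): Centre of the top face of the thumb plate (28 mm diameter, 6 mm thick) of the third from the left syringe's plunger; it moves with the plunger. At joint value 0 it is 159 mm above the desk, fully home 129 mm.
- plunger_3 (a joint): How far that plunger is pushed down, m: 0 fully out, 0.030 fully home (hard stop). Starts at 0 to 0.006. A free plunger slides with about 2 to 4 N when pushed slowly, goes all the way home and stays where it is left; a sticking one stops about half-way, at 0.015 to 0.018: beyond that it only gives springily, about 1 mm per 5 N, and comes back when let go.
- barrel_3_front (a point): Foremost edge of the third from the left syringe's barrel, 108 mm above the desk: 18 mm in front (rack -x) of the syringe's axis; it moves with the syringe. The round barrel is 26 mm in diameter up to a 36 mm diameter flange, 5 mm thick, whose top is 121 mm above the desk. The grey shoe below (60 x 50 mm) reaches 30 mm in front of the axis and is 12 mm high (top 30 mm above the desk).
- barrel_3 (a joint): How far that whole syringe has been slid back along its lane (rack +x), m: 0 front row, 0.050 fully back (hard stop). It cannot tip or lift out, moves with a push of 3 to 4 N against the barrel or flange and stays where it is left.
- plunger_4_top (a point): Centre of the top face of the thumb plate (28 mm diameter, 6 mm thick) of the rightmost syringe's plunger; it moves with the plunger. At joint value 0 it is 159 mm above the desk, fully home 129 mm.
- plunger_4 (a joint): How far that plunger is pushed down, m: 0 fully out, 0.030 fully home (hard stop). Starts at 0 to 0.006. A free plunger slides with about 2 to 4 N when pushed slowly, goes all the way home and stays where it is left; a sticking one stops about half-way, at 0.015 to 0.018: beyond that it only gives springily, about 1 mm per 5 N, and comes back when let go.
- barrel_4_front (a point): Foremost edge of the rightmost syringe's barrel, 108 mm above the desk: 18 mm in front (rack -x) of the syringe's axis; it moves with the syringe. The round barrel is 26 mm in diameter up to a 36 mm diameter flange, 5 mm thick, whose top is 121 mm above the desk. The grey shoe below (60 x 50 mm) reaches 30 mm in front of the axis and is 12 mm high (top 30 mm above the desk).
- barrel_4 (a joint): How far that whole syringe has been slid back along its lane (rack +x), m: 0 front row, 0.050 fully back (hard stop). It cannot tip or lift out, moves with a push of 3 to 4 N against the barrel or flange and stays where it is left.
- caliper: Bystander, loose: steel vernier caliper, 60 x 190 x 8 mm, lying on the desk to the left of the rack. Origin at the centre of its underside.
- wash_bottle: Bystander, loose: white wash bottle with a spout, 61 x 84 x 176 mm, standing at the left rear. Origin at the centre of its underside.
- tweezers: Bystander, loose: steel tweezers, 11 x 128 x 10 mm, lying along the right-hand end of the rack's deck, right of the last lane. Origin at the centre of its underside.
- spare_eyepiece: Bystander, loose: black microscope eyepiece, 35 mm diameter, 45 mm high, standing to the right of the rack. Origin at the centre of its underside.

How it is judged:
By the outcome, as a careful person would: the job done as asked, in the order asked, and still so for the second after the job is handed in, with the robot touching nothing.
It also fails if it takes over 50 s, if anything falls off the work surface, if the arm or the gripper's body presses on something with over 40 N, if the wrist force passes 120 N, or if a joint passes its speed limit or range.

## Robot

A 7-joint arm with a two-finger parallel gripper is mounted at the origin on a cart in front of the work surface, level with it; the furniture and walls round the work are solid. World frame = base frame: x ahead of the robot, y to its left, z up, the work surface at z = 0. Lengths are in mm, angles in rad, forces in N, time in s.
With the tool pointing down it reaches from about 400 to 850 mm from the base axis. Payload 4.5 kg.
Tool frame: the origin (TCP) lies between the finger pads; the fingertips stand manip.nose_length ahead of it and the grasp point (between the pads) is the TCP (manip.nose_length is the distance from the TCP to the fingertips, in mm); z points along the fingers, y is the direction in which the jaws open and shut (so a half turn about z gives the same grasp; the last joint's range is limited). The gripper opens to 85 mm and grips with 20 to 120 N. Pads are 22 mm wide; open, the fingers measure 114 mm over their backs; the gripper's body (76 mm by 85 mm) begins 54 mm behind the grasp point. The pads swing forward as they close: fully open they stand 13 mm farther back than shut.
Start: joints at [1.21, 0.689, -0.195, 1.565, 0.157, 0.902, -0.215], TCP at [240.421, -576.934, 222.117] pointing down, gripper open.
Joint ranges: [-3.01, 3.01], [-0.46, 2.08], [-1.47, 1.51], [0.13, 2.56], [-1, 4.14], [0.04, 2.09], [-2.66, 2.66]. Speed limits (rad/s): [2.57, 2.57, 3.14, 3.14, 3.14, 3.14, 3.14].

## Interface

Orientations are given as a unit quaternion [x, y, z, w].
In Python, from plant import telemetry, vision, manip gives the robot as it stands.
- The arm moves only by the tool drive_tool, never from a script. Its argument "series" is a list that holds one entry, the list of rows, each a list of 7 numbers: the turn, a rotation vector about the world's x, y, z in rad, then the shift along the world's x, y, z in m, then the opening, from -1 (shut) to 1 (fully open). A call has 1 to 12 rows; each row shifts and turns the pose as measured when the row begins; what a row does not reach is not made up. A row lasts 1/12 s, in which the tool goes at most 41.7 mm and 7.16 degrees, less where a joint would pass 70% of its speed; a pose out of reach is approached as far as the arm can. A call is refused whole if a number of a shift passes 0.0417 or a number of a turn 0.125, either way. A call with a gripper value outside its range is refused whole. The fingers move at their own pace and stop on an object; "newtons" is the grip in N (left out, the last holds). Time passes only in rows, so rows that do not move let the fingers close. It gives the time, the measured TCP pose, the force and the opening at its end, in the units of the state.
- telemetry.get_obs(): the state, without advancing time (a new reading comes with each control period).
- vision.grab_frame(name): name is "scene" or "side" or "wrist"; returns a dict with "frame" (384x512x3 uint8, red, green, blue), "depth" (384x512 float32, mm along the optical axis (not along the pixel's ray), 0 where there is no reading), "K" (3x3 intrinsics, pixels), "extrinsics" (4x4, takes a point from world to camera coordinates). Camera axes: x right, y down, z forward; pixel columns grow to the right and rows downward; lengths in mm; the calibration is good to about 2 mm. A picture is of the moment at which its call begins.
- manip.close_job(): hands the job in, once; it reports no verdict.
Trained networks look in the newest picture that a camera, given by its name, has taken for a name from the list of things; names that differ only in an ending like _2 or _b are one class to them, and where a whole thing is asked for, a point or a joint stands for the part that bears it (a point fixed in the world has none). Each returns a list of dicts, best first, with "score" (0 to 1); they miss things now and then, are a little off and sometimes report something else, mostly with a low value. They report only what shows in the picture. A call takes as long as a camera call.
- vision.trace(camera, thing): "pixels" (384x512 bool, what is visible of it).
- vision.pinpoint(camera, thing): "at" ([x, y, z] in mm, in world coordinates, good to about 4 mm: a listed point, or the origin of a listed thing).
The state is a dict: "clock": time; "joint_positions": joint angles; "joint_velocities": joint speeds; "joint_torque": joint torques, N m; "tool_pos": TCP position; "eef_rot": TCP orientation; "contact_force": force on the tool from outside, world axes, zero at the start; "torque": the same for the moment, N m; "gripper_width": finger opening in mm.
Only numpy, scipy, OpenCV 4.12 (cv2) and the standard library are available. Lean on these libraries where they do the work, as an engineer would, in place of code of your own. Each camera call takes 0.05 s, during which the arm holds its last target.

## Working session

There is one attempt and no reset: what is moved stays moved. The work goes in short steps, Python scripts to look and compute and a tool call to move; the robot and the scene stay as the last step left them, time stands still between calls to the robot, and variables do not carry over. Pictures are saved under pics/ and viewed, and the job is handed in when it is done.

Besides the shell and the picture viewer there is one more tool, called after "Emit:" as name(argument=value, ...) on one line, values as JSON. drive_tool: Moves the arm, as the interface text tells. Its arguments: {"type":"object","properties":{"series":{"type":"array"},"newtons":{"type":"number"}},"required":["series"]}

```bash
mkdir -p pics; ls; python3 - <<'E'
from plant import telemetry, vision, manip
import cv2,numpy as np
print(manip.nose_length)
o=telemetry.get_obs()
print(o)
for c in ["scene","side"]:
    f=vision.grab_frame(c); cv2.imwrite(f"pics/{c}0.png",f["frame"][:,:,::-1])
    for t in ["rack"]+[f"plunger_{1}_top","barrel_1_front"]+["caliper","tweezers","spare_eyepiece","wash_bottle"]:
        r=vision.pinpoint(c,t)
        print(c,t,[(np.round(x["at"]).tolist(),round(x["score"],2)) for x in r][:6])
print(telemetry.get_obs()["clock"])
E
```

```text
pics
19.0
{'clock': 0.0, 'joint_positions': array([ 1.2098167 ,  0.69000252, -0.19450583,  1.56637095,  0.15728611,
        0.9024916 , -0.21507427]), 'joint_velocities': array([-7.96703127e-04, -3.33369468e-05, -4.21297842e-04, -1.07458740e-03,
        2.99348519e-04, -2.72379170e-04,  2.34272611e-03]), 'joint_torque': array([ 5.74534879e-04, -5.39612532e+01, -1.26669042e+00, -1.58545053e+01,
        9.01906576e-03,  9.56235715e-03,  2.07164231e-05]), 'tool_pos': array([ 240.06680895, -576.31793146,  221.26511594]), 'eef_rot': array([ 9.80571705e-01,  1.96158726e-01, -2.47614133e-04, -9.08099851e-04]), 'contact_force': array([ 0.47534056, -0.55124047, -0.49585867]), 'torque': array([-0.01774296,  0.01683083,  0.03787865]), 'gripper_width': 85.48631835715108}
scene rack [([567.0, -119.0, 2.0], 0.7)]
scene plunger_1_top [([526.0, -19.0, 156.0], 0.47)]
scene barrel_1_front [([510.0, -24.0, 109.0], 0.75)]
scene caliper [([462.0, 355.0, -3.0], 0.92), ([525.0, -20.0, 154.0], 0.67)]
scene tweezers [([531.0, -88.0, 153.0], 0.66), ([566.0, -273.0, 18.0], 0.47), ([510.0, -220.0, 110.0], 0.44)]
scene spare_eyepiece [([623.0, -400.0, -1.0], 0.63)]
scene wash_bottle [([650.0, 351.0, 0.0], 0.67), ([563.0, -119.0, -1.0], 0.52)]
side rack [([560.0, -122.0, -5.0], 0.58)]
side plunger_1_top [([565.0, -268.0, 21.0], 0.2)]
side barrel_1_front []
side caliper [([467.0, 356.0, -2.0], 0.44)]
side tweezers [([566.0, -269.0, 21.0], 0.71)]
side spare_eyepiece [([620.0, -401.0, 4.0], 0.66), ([563.0, -124.0, -2.0], 0.2)]
side wash_bottle [([644.0, 352.0, -0.0], 0.48)]
0.8
```

```bash
python3 - <<'E'
from plant import telemetry, vision, manip
import cv2,numpy as np
c="scene"
f=vision.grab_frame(c)
for t in [f"plunger_{i}_top" for i in (1,2,3,4)]+[f"barrel_{i}_front" for i in (1,2,3,4)]:
    r=vision.pinpoint(c,t)
    print(t,[(np.round(x["at"]).tolist(),round(x["score"],2)) for x in r][:6])
K=f["K"];E=f["extrinsics"];d=f["depth"]
v,u=np.indices(d.shape)
P=np.stack([(u-K[0,2])/K[0,0]*d,(v-K[1,2])/K[1,1]*d,d],-1)
W=(P-E[:3,3])@E[:3,:3]
np.save("W.npy",W);print("cam",-E[:3,:3].T@E[:3,3])
x,y,z=W[...,0],W[...,1],W[...,2]
box=(d>0)&(x>400)&(x<700)&(y>-330)&(y<100)
top=box&(z>140)&(z<175)
n,l,s,ce=cv2.connectedComponentsWithStats(top.astype(np.uint8))
for i in range(1,n):
    if s[i,4]>15:
        q=W[l==i]; print(s[i],q.min(0).round(),q.max(0).round(),np.median(q,0).round())
dk=box&(abs(z-18)<4)
q=W[dk][:,:2]
print(cv2.minAreaRect(q.astype(np.float32)), np.percentile(q,[1,99],axis=0))
E
```

```text
plunger_1_top [([526.0, -20.0, 154.0], 0.47)]
plunger_2_top [([530.0, -86.0, 154.0], 0.57), ([512.0, -156.0, 106.0], 0.57)]
plunger_3_top [([527.0, -150.0, 151.0], 0.46)]
plunger_4_top [([531.0, -223.0, 160.0], 0.49)]
barrel_1_front [([512.0, -23.0, 110.0], 0.7)]
barrel_2_front [([512.0, -92.0, 109.0], 0.88)]
barrel_3_front []
barrel_4_front [([510.0, -219.0, 108.0], 0.9), ([531.0, -89.0, 157.0], 0.36)]
cam [-234.10126075  556.78699326  690.07381775]
[306 172   9   7  45] [ 512. -231.  141.] [ 541. -204.  158.] [ 526. -216.  156.]
[291 178   9   7  41] [ 512. -168.  142.] [ 538. -139.  154.] [ 523. -151.  152.]
[274 184   9   7  45] [512. -98. 140.] [542. -73. 156.] [523. -84. 152.]
[257 189   9   7  48] [512. -33. 142.] [535.  -6. 157.] [522. -19. 154.]
((559.3152465820312, -117.74285888671875), (170.83424377441406, 341.55401611328125), 0.41763004660606384) [[ 476.13976794 -283.81516524]
 [ 638.41967668   49.71876071]]
```

View pics/scene0.png

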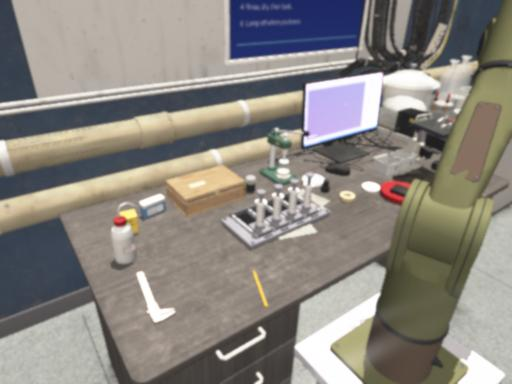

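View pics/side0.png

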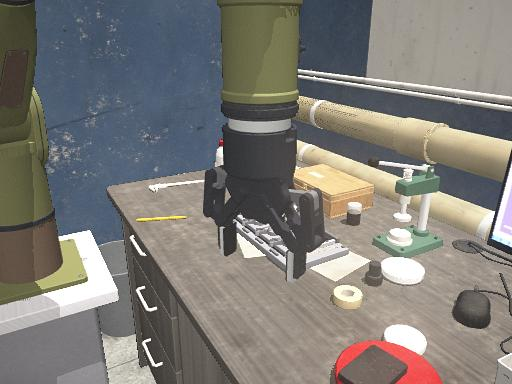

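Emit:
drive_tool(series=[[[0,0,-0.03,0.02,0.025,0,-1],[0,0,-0.03,0.02,0.025,0,-1],[0,0,-0.03,0.02,0.025,0,-1],[0,0,-0.03,0.02,0.025,0,-1],[0,0,-0.03,0.02,0.025,0,-1],[0,0,-0.03,0.02,0.025,0,-1],[0,0,-0.03,0.02,0.025,0,-1],[0,0,-0.03,0.02,0.025,0,-1],[0,0,-0.03,0.02,0.025,0,-1],[0,0,-0.03,0.02,0.025,0,-1],[0,0,-0.03,0.02,0.025,0,-1],[0,0,-0.03,0.02,0.025,0,-1]]], newtons=40)

```text
clock: 2.25
tool_pos: [480.2, -272.3, 222.9]
eef_rot: [1.0, -0.002, -0.002, 0.004]
contact_force: [-0.2, 0.4, 1.1]
gripper_width: -0.0
```

Emit:
drive_tool(series=[[[0,0,0,0.015,0.018,-0.005,-1],[0,0,0,0.015,0.018,-0.005,-1],[0,0,0,0.015,0.019,-0.005,-1],[0,0,0,0,0,0,-1]]])

```text
clock: 2.58
tool_pos: [534.3, -204.7, 208.4]
eef_rot: [1.0, 0.004, 0.002, 0.001]
contact_force: [0.3, -0.1, 0.1]
gripper_width: 0.2
```

```bash
cat > h.py <<'E'
from plant import telemetry, vision, manip
import cv2,numpy as np
def cloud(f):
    K=f["K"];E=f["extrinsics"];d=f["depth"]
    v,u=np.indices(d.shape)
    P=np.stack([(u-K[0,2])/K[0,0]*d,(v-K[1,2])/K[1,1]*d,d],-1)
    W=(P-E[:3,3])@E[:3,:3]
    W[d<=0]=np.nan
    return W
E
python3 - <<'E'
from h import *
o=telemetry.get_obs();print(o["tool_pos"],o["joint_positions"].round(2))
f=vision.grab_frame("wrist");cv2.imwrite("pics/w1.png",f["frame"][:,:,::-1])
for t in [f"plunger_{i}_top" for i in (1,2,3,4)]+["barrel_1_front","rack"]:
    r=vision.pinpoint("wrist",t)
    print(t,[(np.round(x["at"]).tolist(),round(x["score"],2)) for x in r][:6])
W=cloud(f);x,y,z=W[...,0],W[...,1],W[...,2]
top=(z>135)&(z<165)&(x>440)&(x<640)
n,l,s,ce=cv2.connectedComponentsWithStats(top.astype(np.uint8))
for i in range(1,n):
    if s[i,4]>30:
        q=W[l==i]; print(s[i],q.min(0).round(),q.max(0).round(),np.median(q,0).round())
E
```

```text
[ 534.2860279  -204.69590812  208.36012829] [ 0.3   0.63 -0.03  1.75  0.03  0.75 -1.3 ]
plunger_1_top []
plunger_2_top [([532.0, -83.0, 158.0], 0.78), ([513.0, -153.0, 104.0], 0.73)]
plunger_3_top [([530.0, -155.0, 155.0], 0.6)]
plunger_4_top [([534.0, -220.0, 158.0], 0.84), ([564.0, -118.0, -4.0], 0.18)]
barrel_1_front [([511.0, -23.0, 109.0], 0.97)]
rack [([566.0, -119.0, -3.0], 0.56)]
[ 161  197   41   39 1215] [ 517. -168.  149.] [ 545. -140.  156.] [ 532. -154.  154.]
[  66  198   42   39 1290] [ 516. -102.  135.] [543. -74. 156.] [531. -89. 154.]
[ 257  198   40   39 1232] [ 519. -233.  152.] [ 546. -206.  159.] [ 533. -219.  157.]
[  0 200  19  37 457] [517. -36. 135.] [539. -20. 157.] [530. -32. 153.]
```

View pics/w1.png

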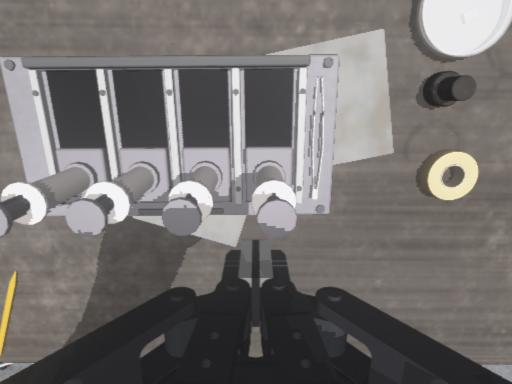

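Emit:
drive_tool(series=[[[0,0,0,-0.003,-0.014,-0.008,-1],[0,0,0,0,0,-0.008,-1],[0,0,0,0,0,-0.008,-1],[0,0,0,0,0,-0.001,-1]]])

```text
clock: 3.27
tool_pos: [525.6, -230.0, 184.2]
eef_rot: [1.0, -0.004, 0.001, 0.005]
contact_force: [-0.0, 0.2, -0.5]
gripper_width: -0.3
```

Emit:
drive_tool(series=[[[0,0,0,0.005,0.01,-0.002,-1],[0,0,0,0,0,-0.002,-1],[0,0,0,0,0,-0.002,-1],[0,0,0,0,0,0,-1]]])

```text
clock: 3.6
tool_pos: [531.2, -216.7, 177.0]
eef_rot: [1.0, -0.003, 0.001, 0.004]
contact_force: [-0.3, 0.3, -0.1]
gripper_width: 0.1
```

Emit:
drive_tool(series=[[[0,0,0,0,-0.001,-0.002,-1],[0,0,0,0,0,-0.002,-1],[0,0,0,0,0,-0.002,-1],[0,0,0,0,0,-0.002,-1],[0,0,0,0,0,-0.002,-1]]])

```text
clock: 4.02
tool_pos: [532.2, -217.3, 167.0]
eef_rot: [1.0, -0.003, 0.002, 0.004]
contact_force: [0.4, 0.4, -0.1]
gripper_width: 0.1
```

Emit:
drive_tool(series=[[[0,0,0,0,-0.001,-0.002,-1],[0,0,0,0,0,-0.002,-1]]])

```text
clock: 4.18
tool_pos: [532.1, -218.7, 162.6]
eef_rot: [1.0, -0.003, 0.002, 0.004]
contact_force: [-0.2, 0.0, -0.2]
gripper_width: 0.2
```

```bash
python3 - <<'E'
from h import *
o=telemetry.get_obs();print(o["tool_pos"],o["contact_force"])
f=vision.grab_frame("wrist");cv2.imwrite("pics/w2.png",f["frame"][:,:,::-1])
f=vision.grab_frame("side");cv2.imwrite("pics/s2.png",cv2.resize(f["frame"][150:300,150:400,::-1],None,fx=3,fy=3))
print(telemetry.get_obs()["contact_force"])
E
```

```text
[ 532.12376513 -218.67391007  162.56193699] [-0.19014121  0.01919989 -0.17232851]
[ 0.53370917 -0.5935243   0.39058984]
```

View pics/w2.png

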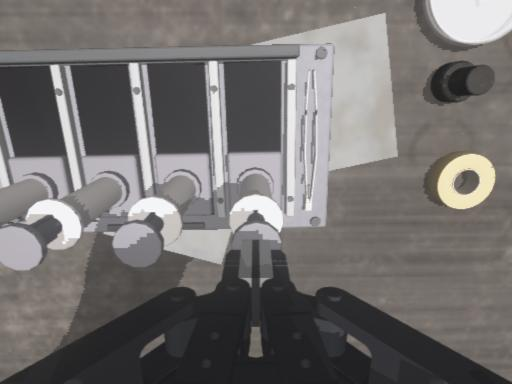

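View pics/s2.png

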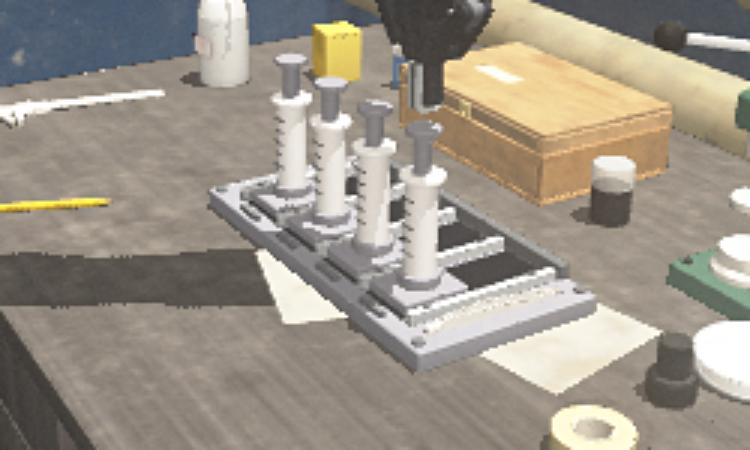

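```bash
python3 - <<'E'
from h import *
o=telemetry.get_obs();p=o["tool_pos"];print(p,o["eef_rot"])
for c in("side","wrist"):
    f=vision.grab_frame(c);K=f["K"];E=f["extrinsics"]
    def pr(q):
        a=K@(E[:3,:3]@np.array(q)+E[:3,3]);return (a[:2]/a[2]).round(1)
    print(c,"tcp",pr(p),"tip",pr(p-[0,0,19]),"plate",pr([532,-219,157]),"cam",(-E[:3,:3].T@E[:3,3]).round())
    W=cloud(f)
    if c=="side":
        x,y,z=W[...,0],W[...,1],W[...,2]
        m=(np.abs(x-532)<40)&(np.abs(y+219)<40)&(z>110)&(z<230)
        for a in range(110,230,6):
            k=m&(z>=a)&(z<a+6)
            if k.sum(): print(a,k.sum(),W[k].min(0).round(),W[k].max(0).round())
E
```

```text
[ 531.8740021  -218.30003649  162.33858251] [ 0.99998862 -0.00255887  0.00158888  0.00369898]
side tcp [290.9 189.9] tip [290.6 197.9] plate [291.  192.3] cam [  30. -939.  495.]
110 21 [ 516. -234.  110.] [ 541. -217.  115.]
116 75 [ 513. -237.  117.] [ 547. -204.  122.]
122 22 [ 517. -237.  122.] [ 543. -209.  128.]
128 14 [ 522. -226.  129.] [ 536. -221.  134.]
134 17 [ 523. -227.  134.] [ 536. -219.  140.]
140 14 [ 524. -225.  140.] [ 540. -220.  146.]
146 10 [ 522. -228.  146.] [ 535. -221.  151.]
152 32 [ 517. -234.  153.] [ 542. -214.  158.]
158 40 [ 520. -234.  158.] [ 544. -206.  160.]
170 17 [ 522. -228.  173.] [ 544. -212.  176.]
176 20 [ 521. -232.  176.] [ 538. -214.  182.]
182 32 [ 519. -234.  182.] [ 538. -213.  188.]
188 34 [ 520. -234.  188.] [ 539. -213.  194.]
194 29 [ 520. -234.  194.] [ 538. -213.  200.]
200 32 [ 520. -234.  200.] [ 537. -214.  206.]
206 33 [ 519. -235.  206.] [ 540. -204.  212.]
212 26 [ 517. -247.  213.] [ 542. -189.  218.]
218 63 [ 518. -253.  218.] [ 544. -185.  224.]
224 74 [ 518. -257.  224.] [ 543. -180.  230.]
wrist tcp [255.1 249.8] tip [254.8 234.8] plate [256.3 245. ] cam [ 608. -217.  314.]
```

Emit:
drive_tool(series=[[[0,0,0,0,-0.001,-0.003,-1],[0,0,0,0,0,-0.003,-1],[0,0,0,0,0,-0.003,-1],[0,0,0,0,0,-0.003,-1],[0,0,0,0,0,-0.001,-1]]])

```text
clock: 4.8
tool_pos: [532.6, -219.5, 149.0]
eef_rot: [1.0, -0.002, 0.003, 0.004]
contact_force: [0.2, 0.1, 2.0]
gripper_width: 0.2
```

Emit:
drive_tool(series=[[[0,0,0,0,0,-0.0015,-1],[0,0,0,0,0,-0.0015,-1],[0,0,0,0,0,-0.0015,-1],[0,0,0,0,0,-0.0015,-1],[0,0,0,0,0,-0.0015,-1],[0,0,0,0,0,-0.0015,-1]]])

```text
clock: 5.3
tool_pos: [532.6, -219.5, 139.5]
eef_rot: [1.0, -0.003, 0.003, 0.004]
contact_force: [0.1, 0.6, 1.6]
gripper_width: -0.1
```

Emit:
drive_tool(series=[[[0,0,0,0,0,-0.0012,-1],[0,0,0,0,0,-0.0012,-1],[0,0,0,0,0,-0.0012,-1],[0,0,0,0,0,-0.001,-1]]])

```text
clock: 5.63
tool_pos: [532.6, -219.6, 134.4]
eef_rot: [1.0, -0.003, 0.003, 0.004]
contact_force: [-0.6, 0.1, 0.9]
gripper_width: 0.1
```

Emit:
drive_tool(series=[[[0,0,0,0,0,-0.001,-1],[0,0,0,0,0,-0.001,-1],[0,0,0,0,0,-0.001,-1]]])

```text
clock: 5.88
tool_pos: [532.6, -219.6, 131.1]
eef_rot: [1.0, -0.003, 0.003, 0.004]
contact_force: [-0.5, -0.6, 1.9]
gripper_width: -0.3
```

Emit:
drive_tool(series=[[[0,0,0,0,0,-0.001,-1],[0,0,0,0,0,-0.001,-1]]])

```text
clock: 6.05
tool_pos: [532.6, -219.6, 128.9]
eef_rot: [1.0, -0.003, 0.003, 0.004]
contact_force: [0.2, -0.0, 1.5]
gripper_width: 0.2
```

```bash
cat > sd.py <<'E'
from h import *
import sys
o=telemetry.get_obs();p=o["tool_pos"];print(p,o["contact_force"],o["clock"])
f=vision.grab_frame("side");W=cloud(f);x,y,z=W[...,0],W[...,1],W[...,2]
i=sys.argv[1]
cv2.imwrite(f"pics/s{i}.png",cv2.resize(f["frame"][150:270,170:370,::-1],None,fx=4,fy=4,interpolation=cv2.INTER_CUBIC))
m=(np.abs(x-p[0])<32)&(np.abs(y-p[1])<32)&(z>110)&(z<200)
for a in range(116,190,4):
    k=m&(z>=a)&(z<a+4)
    if k.sum(): print(a,k.sum(),W[k].min(0).round(),W[k].max(0).round())
E
python3 sd.py 3
```

```text
[ 532.61013155 -219.55121458  128.91474168] [ 0.17240776 -0.01425173  1.53838089] 6.05
116 25 [ 514. -238.  117.] [ 548. -214.  120.]
120 65 [ 513. -239.  120.] [ 546. -204.  124.]
124 8 [ 523. -228.  124.] [ 536. -222.  128.]
128 5 [ 524. -226.  128.] [ 534. -220.  131.]
132 12 [ 517. -233.  133.] [ 537. -217.  135.]
136 36 [ 517. -236.  136.] [ 540. -212.  140.]
140 13 [ 521. -228.  140.] [ 541. -212.  144.]
144 16 [ 520. -234.  144.] [ 539. -215.  148.]
148 19 [ 521. -235.  148.] [ 539. -214.  152.]
152 20 [ 520. -235.  152.] [ 539. -216.  156.]
156 22 [ 521. -238.  156.] [ 538. -213.  159.]
160 18 [ 519. -235.  161.] [ 538. -214.  164.]
164 24 [ 520. -236.  164.] [ 538. -213.  168.]
168 19 [ 521. -237.  168.] [ 536. -213.  172.]
172 21 [ 519. -235.  172.] [ 538. -208.  176.]
176 20 [ 520. -236.  176.] [ 540. -207.  180.]
180 11 [ 518. -247.  181.] [ 540. -211.  184.]
184 34 [ 519. -251.  184.] [ 543. -192.  188.]
188 43 [ 519. -251.  188.] [ 544. -190.  192.]
```

View pics/s3.png

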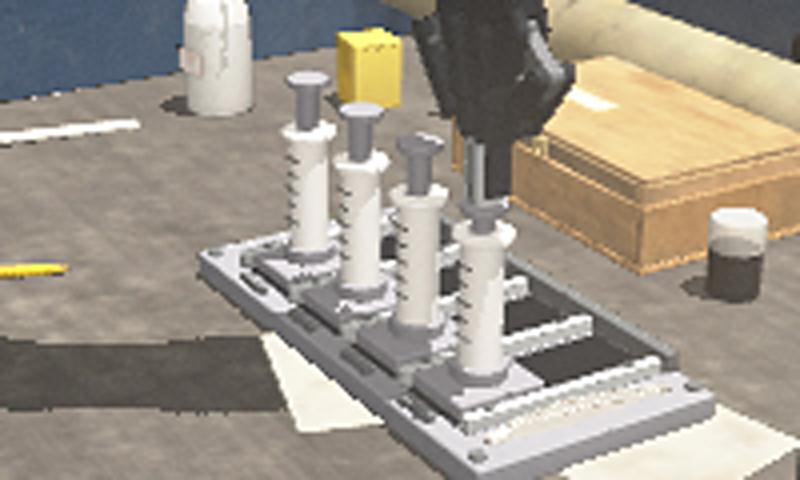

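Plunger 4's plate is past 15–18 mm (plate ≈139 mm) with low force, so it is free. Pushing it home.

Emit:
drive_tool(series=[[[0,0,0,0,0,-0.0012,-1],[0,0,0,0,0,-0.0012,-1],[0,0,0,0,0,-0.0012,-1],[0,0,0,0,0,-0.0012,-1],[0,0,0,0,0,-0.0012,-1],[0,0,0,0,0,-0.001,-1]]])

```text
clock: 6.6
tool_pos: [532.6, -219.5, 121.1]
eef_rot: [1.0, -0.003, 0.003, 0.004]
contact_force: [-0.4, 0.1, 1.9]
gripper_width: 0.0
```

Emit:
drive_tool(series=[[[0,0,0,0,0,-0.001,-1],[0,0,0,0,0,-0.001,-1]]])

```text
clock: 6.77
tool_pos: [532.9, -219.6, 119.7]
eef_rot: [1.0, -0.003, 0.003, 0.004]
contact_force: [-3.5, 1.8, 17.5]
gripper_width: -0.1
```

Emit:
drive_tool(series=[[[0,0,0,0,0,0.01,-1],[0,0,0,0,0,0.02,-1],[0,0,0,0,0,0.015,-1],[0,0,0,0,0.02,0,-1],[0,0,0,-0.001,0.02,0,-1],[0,0,0,-0.001,0.015,0,-1],[0,0,0,0,0,0,-1]]])

```text
clock: 7.35
tool_pos: [531.6, -165.0, 168.5]
eef_rot: [1.0, -0.005, 0.005, 0.005]
contact_force: [-0.3, 0.9, -0.0]
gripper_width: -0.2
```

Emit:
drive_tool(series=[[[0,0,0,0,0.005,-0.003,-1],[0,0,0,0,0.005,-0.004,-1],[0,0,0,0,0,-0.004,-1],[0,0,0,0,0,-0.003,-1],[0,0,0,0,0,-0.002,-1]]])

```text
clock: 7.77
tool_pos: [532.2, -157.2, 151.5]
eef_rot: [1.0, -0.005, 0.005, 0.006]
contact_force: [0.3, -0.6, -0.0]
gripper_width: -0.2
```

Emit:
drive_tool(series=[[[0,0,0,-0.001,0.003,-0.001,-1],[0,0,0,0,0,-0.0015,-1],[0,0,0,0,0,-0.0015,-1],[0,0,0,0,0,-0.0015,-1],[0,0,0,0,0,-0.0015,-1],[0,0,0,0,0,-0.0015,-1],[0,0,0,0,0,-0.0015,-1],[0,0,0,0,0,-0.0012,-1]]])

```text
clock: 8.43
tool_pos: [530.4, -155.9, 138.5]
eef_rot: [1.0, -0.007, 0.005, 0.006]
contact_force: [0.3, 0.4, 1.1]
gripper_width: -0.2
```

Emit:
drive_tool(series=[[[0,0,0,0,0,-0.001,-1],[0,0,0,0,0,-0.001,-1],[0,0,0,0,0,-0.001,-1]]])

```text
clock: 8.68
tool_pos: [530.4, -155.9, 135.3]
eef_rot: [1.0, -0.007, 0.005, 0.006]
contact_force: [-0.6, 0.1, 1.6]
gripper_width: 0.0
```

Emit:
drive_tool(series=[[[0,0,0,0,0,-0.001,-1],[0,0,0,0,0,-0.0008,-1]]])

```text
clock: 8.85
tool_pos: [530.4, -155.9, 133.7]
eef_rot: [1.0, -0.007, 0.005, 0.006]
contact_force: [-2.3, 1.1, 7.5]
gripper_width: 0.0
```

Emit:
drive_tool(series=[[[0,0,0,0,0,-0.001,-1]]])

```text
clock: 8.93
tool_pos: [530.4, -155.9, 133.2]
eef_rot: [1.0, -0.007, 0.005, 0.006]
contact_force: [-2.2, 0.5, 8.9]
gripper_width: 0.3
```

Syringe 3 sticks at about 16 mm, where the force is rising. Next is syringe 2.

Emit:
drive_tool(series=[[[0,0,0,0,0,0.01,-1],[0,0,0,0,0,0.015,-1],[0,0,0,0,0.005,0.005,-1],[0,0,0,0,0.025,0,-1],[0,0,0,-0.001,0.025,0,-1],[0,0,0,0,0.01,0,-1],[0,0,0,0,0,-0.003,-1]]])

```text
clock: 9.52
tool_pos: [530.8, -90.7, 163.5]
eef_rot: [1.0, -0.009, 0.007, 0.008]
contact_force: [-0.5, -0.4, 0.4]
gripper_width: -0.4
```

Emit:
drive_tool(series=[[[0,0,0,0,0.002,-0.004,-1],[0,0,0,0,0,-0.004,-1],[0,0,0,0,0,-0.003,-1],[0,0,0,0,0,-0.0015,-1],[0,0,0,0,0,-0.0015,-1],[0,0,0,0,0,-0.0015,-1],[0,0,0,0,0,-0.0015,-1],[0,0,0,0,0,-0.0015,-1],[0,0,0,0,0,-0.0015,-1],[0,0,0,0,0,-0.0015,-1]]])

```text
clock: 10.35
tool_pos: [530.1, -93.7, 138.9]
eef_rot: [1.0, -0.012, 0.007, 0.009]
contact_force: [-1.0, 1.0, 2.6]
gripper_width: -0.0
```

Emit:
drive_tool(series=[[[0,0,0,0,0,-0.001,-1],[0,0,0,0,0,-0.001,-1],[0,0,0,0,0,-0.001,-1]]])

```text
clock: 10.6
tool_pos: [530.1, -93.6, 135.8]
eef_rot: [1.0, -0.012, 0.007, 0.009]
contact_force: [-0.1, 0.4, 1.2]
gripper_width: -0.1
```

Emit:
drive_tool(series=[[[0,0,0,0,0,-0.001,-1],[0,0,0,0,0,-0.0008,-1]]])

```text
clock: 10.77
tool_pos: [530.1, -93.6, 133.8]
eef_rot: [1.0, -0.012, 0.007, 0.009]
contact_force: [0.1, -0.0, 2.0]
gripper_width: -0.2
```

Emit:
drive_tool(series=[[[0,0,0,0,0,-0.001,-1],[0,0,0,0,0,-0.0008,-1]]])

```text
clock: 10.93
tool_pos: [530.2, -93.6, 132.0]
eef_rot: [1.0, -0.012, 0.007, 0.009]
contact_force: [-0.8, 0.3, 5.5]
gripper_width: -0.2
```

Emit:
drive_tool(series=[[[0,0,0,0,0,-0.001,-1],[0,0,0,0,0,-0.0008,-1]]])

```text
clock: 11.1
tool_pos: [530.3, -93.7, 131.1]
eef_rot: [1.0, -0.012, 0.007, 0.009]
contact_force: [-2.3, 2.5, 10.5]
gripper_width: -0.2
```

Syringe 2 sticks at about 17.5 mm. Next is syringe 1.

Emit:
drive_tool(series=[[[0,0,0,0,0,0.01,-1],[0,0,0,0,0,0.015,-1],[0,0,0,0,0.005,0.007,-1],[0,0,0,0,0.028,0,-1],[0,0,0,-0.001,0.028,0,-1],[0,0,0,0,0.012,0,-1],[0,0,0,0,0,0,-1],[0,0,0,0,0,-0.003,-1]]])

```text
clock: 11.77
tool_pos: [530.6, -20.2, 164.1]
eef_rot: [1.0, -0.014, 0.01, 0.01]
contact_force: [0.7, -0.9, 0.1]
gripper_width: -0.0
```

Emit:
drive_tool(series=[[[0.01,0.01,0.014,0,0,-0.004,-1],[0.01,0.01,0.014,0,0,-0.003,-1],[0,0,0,0,0,-0.003,-1],[0,0,0,0,0,-0.0015,-1]]])

```text
clock: 12.1
tool_pos: [530.4, -24.2, 151.1]
eef_rot: [1.0, -0.001, -0.002, 0.0]
contact_force: [0.0, -0.2, -0.1]
gripper_width: 0.1
```

Emit:
drive_tool(series=[[[0,0,0,0,0.002,-0.0015,-1],[0,0,0,0,0,-0.0015,-1],[0,0,0,0,0,-0.0015,-1],[0,0,0,0,0,-0.0015,-1],[0,0,0,0,0,-0.0015,-1],[0,0,0,0,0,-0.0015,-1],[0,0,0,0,0,-0.0015,-1],[0,0,0,0,0,-0.0015,-1]]])

```text
clock: 12.77
tool_pos: [530.2, -24.3, 137.8]
eef_rot: [1.0, -0.003, -0.002, 0.001]
contact_force: [-0.4, 0.6, 2.1]
gripper_width: -0.1
```

Emit:
drive_tool(series=[[[0,0,0,0,0,-0.001,-1],[0,0,0,0,0,-0.001,-1],[0,0,0,0,0,-0.001,-1]]])

```text
clock: 13.02
tool_pos: [530.2, -24.3, 134.5]
eef_rot: [1.0, -0.003, -0.002, 0.001]
contact_force: [0.4, -0.1, 1.9]
gripper_width: -0.3
```

Emit:
drive_tool(series=[[[0,0,0,0,0,-0.001,-1],[0,0,0,0,0,-0.0008,-1]]])

```text
clock: 13.18
tool_pos: [530.2, -24.3, 132.5]
eef_rot: [1.0, -0.003, -0.002, 0.001]
contact_force: [-0.7, 1.5, 1.8]
gripper_width: 0.1
```

Emit:
drive_tool(series=[[[0,0,0,0,0,-0.001,-1],[0,0,0,0,0,-0.0008,-1]]])

```text
clock: 13.35
tool_pos: [530.2, -24.3, 130.5]
eef_rot: [1.0, -0.003, -0.002, 0.001]
contact_force: [-0.4, -0.3, 1.4]
gripper_width: -0.1
```

Emit:
drive_tool(series=[[[0,0,0,0,0,-0.001,-1],[0,0,0,0,0,-0.0008,-1]]])

```text
clock: 13.52
tool_pos: [530.2, -24.3, 128.5]
eef_rot: [1.0, -0.003, -0.002, 0.001]
contact_force: [-0.6, 0.2, 2.2]
gripper_width: 0.1
```

Free. Pushing it home.

Emit:
drive_tool(series=[[[0,0,0,0,0,-0.0012,-1],[0,0,0,0,0,-0.0012,-1],[0,0,0,0,0,-0.0012,-1],[0,0,0,0,0,-0.0012,-1],[0,0,0,0,0,-0.0012,-1]]])

```text
clock: 13.93
tool_pos: [530.2, -24.3, 122.0]
eef_rot: [1.0, -0.003, -0.002, 0.001]
contact_force: [0.7, -0.4, 2.1]
gripper_width: -0.2
```

Emit:
drive_tool(series=[[[0,0,0,0,0,-0.0008,-1],[0,0,0,0,0,-0.0006,-1]]])

```text
clock: 14.1
tool_pos: [530.2, -24.3, 120.2]
eef_rot: [1.0, -0.003, -0.002, 0.001]
contact_force: [-0.6, -0.2, 1.3]
gripper_width: -0.2
```

Emit:
drive_tool(series=[[[0,0,0,0,0,-0.0006,-1],[0,0,0,0,0,-0.0004,-1]]])

```text
clock: 14.27
tool_pos: [530.3, -24.4, 119.8]
eef_rot: [1.0, -0.003, -0.002, 0.001]
contact_force: [-1.7, 0.8, 9.3]
gripper_width: 0.1
```

Emit:
drive_tool(series=[[[0,0,0,0,0,0.01,-1],[0,0,0,0,0,0.018,-1],[0,0,0,-0.012,-0.015,0.004,-1],[0,0,0,-0.018,-0.025,0,-1],[0,0,0,-0.018,-0.022,0,-1],[0,0,0,-0.002,0,0,-1],[0,0,0,0,0,0,-1]]])

```text
clock: 14.85
tool_pos: [480.5, -86.7, 155.7]
eef_rot: [1.0, -0.001, 0.001, 0.0]
contact_force: [0.2, 0.6, 0.0]
gripper_width: 0.1
```

Emit:
drive_tool(series=[[[0,0,0,0,0,-0.015,-1],[0,0,0,0,0,-0.018,-1],[0,0,0,0,0,-0.016,-1],[0,0,0,0,0,-0.006,-1],[0,0,0,0,0,0,-1]]])

```text
clock: 15.27
tool_pos: [484.9, -85.3, 101.2]
eef_rot: [1.0, -0.001, 0.005, 0.0]
contact_force: [0.2, 0.5, -0.9]
gripper_width: -0.2
```

```bash
python3 - <<'E'
from h import *
o=telemetry.get_obs();print(o["tool_pos"],o["eef_rot"].round(3))
f=vision.grab_frame("wrist");cv2.imwrite("pics/w4.png",f["frame"][:,:,::-1])
W=cloud(f);x,y,z=W[...,0],W[...,1],W[...,2]
for lo,hi in((124,135),(136,150),(117,123.5)):
  top=(z>lo)&(z<hi)&(x>495)&(x<640)
  n,l,s,ce=cv2.connectedComponentsWithStats(top.astype(np.uint8))
  for i in range(1,n):
    if s[i,4]>60:
        q=W[l==i]; print(lo,s[i],q.min(0).round(),q.max(0).round(),np.median(q,0).round())
E
```

```text
[484.88761479 -85.31166667 101.21610751] [ 1.    -0.001  0.005  0.   ]
124 [  63  147   72   66 3675] [515. -36. 124.] [542.  -8. 131.] [529. -23. 128.]
124 [240 249  32  14 367] [496. -92. 124.] [498. -79. 135.] [496. -85. 130.]
136 [ 401  145   82   76 4725] [ 517. -167.  136.] [ 545. -139.  146.] [ 532. -152.  143.]
136 [ 223  148   76   73 4235] [ 516. -101.  136.] [544. -74. 143.] [531. -87. 141.]
136 [238 262  39  21 604] [495. -93. 136.] [498. -79. 150.] [496. -86. 143.]
117 [ 370  129   81   82 2838] [ 513. -167.  117.] [ 549. -135.  123.] [ 536. -146.  120.]
117 [ 219  132   83   62 1494] [ 521. -105.  117.] [548. -70. 123.] [541. -87. 120.]
117 [  65  135   85   81 1752] [511. -40. 117.] [546.  -4. 123.] [536. -31. 120.]
117 [241 241  30  10 189] [496. -92. 117.] [497. -79. 123.] [497. -85. 120.]
```

View pics/w4.png

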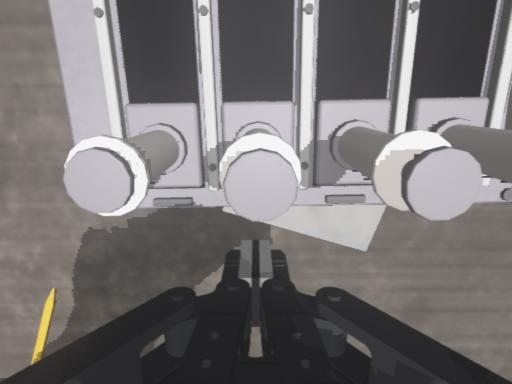

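Emit:
drive_tool(series=[[[0,0.01,0,0.004,-0.001,-0.002,-1],[0,0,0,0.004,-0.001,0,-1],[0,0,0,0.004,0,0,-1],[0,0,0,0.003,0,0,-1],[0,0,0,0.003,0,0,-1],[0,0,0,0.003,0,0,-1]]])

```text
clock: 15.82
tool_pos: [503.3, -86.7, 101.3]
eef_rot: [1.0, -0.0, -0.005, -0.0]
contact_force: [-5.6, 0.4, 2.4]
gripper_width: -0.2
```

Emit:
drive_tool(series=[[[0,0,0,0.004,0,0,-1],[0,0,0,0.004,0,0,-1],[0,0,0,0.004,0,0,-1],[0,0,0,0.004,0,0,-1],[0,0,0,0.004,0,0,-1],[0,0,0,0.004,0,0,-1],[0,0,0,0.004,0,0,-1],[0,0,0,0.004,0,0,-1],[0,0,0,0.004,0,0,-1]]])

```text
clock: 16.57
tool_pos: [527.9, -86.2, 101.7]
eef_rot: [1.0, -0.001, -0.019, -0.001]
contact_force: [-4.6, 0.5, 2.0]
gripper_width: 0.3
```

Emit:
drive_tool(series=[[[0,-0.015,0,0.004,0,0,-1],[0,-0.015,0,0.004,0,0,-1],[0,-0.01,0,0.004,0,0,-1],[0,0,0,0.004,0,0,-1],[0,-0.005,0,0.003,0,0,-1]]])

```text
clock: 16.98
tool_pos: [543.2, -86.0, 101.3]
eef_rot: [1.0, -0.001, 0.001, -0.001]
contact_force: [-4.4, 0.5, 1.9]
gripper_width: 0.2
```

Emit:
drive_tool(series=[[[0,-0.003,0,0.003,0,0,-1],[0,-0.003,0,0.003,0,0,-1],[0,0,0,0.002,0,0,-1]]])

```text
clock: 17.23
tool_pos: [549.7, -85.8, 101.2]
eef_rot: [1.0, -0.001, 0.003, -0.001]
contact_force: [-5.0, 0.9, 1.8]
gripper_width: 0.4
```

Emit:
drive_tool(series=[[[0,0,0,0.002,0,0,-1]]])

```text
clock: 17.32
tool_pos: [550.2, -85.8, 101.1]
eef_rot: [1.0, -0.002, 0.001, -0.002]
contact_force: [-8.9, 0.6, 7.1]
gripper_width: -0.0
```

Emit:
drive_tool(series=[[[0,0,0,0.002,0,0,-1],[0,0,0,0.002,0,0,-1]]])

```text
clock: 17.48
tool_pos: [550.0, -85.9, 101.0]
eef_rot: [1.0, -0.002, -0.003, -0.002]
contact_force: [-8.6, 1.3, 6.0]
gripper_width: -0.2
```

Emit:
drive_tool(series=[[[0,0,0,0.004,0,0,-1],[0,0,0,0.004,0,0,-1]]])

```text
clock: 17.65
tool_pos: [549.9, -86.0, 100.8]
eef_rot: [1.0, -0.002, -0.011, -0.002]
contact_force: [-12.2, 0.3, 8.5]
gripper_width: -0.1
```

Emit:
drive_tool(series=[[[0,0,0,-0.008,0,0.001,-1],[0,0,0,-0.015,0,0,-1],[0,0,0,-0.018,0,0,-1],[0,0,0,-0.018,0,0,-1],[0,0,0,-0.01,-0.008,0,-1],[0,0,0,-0.001,-0.02,0,-1],[0,0,0,0,-0.022,0,-1],[0,0,0,0,-0.015,0,-1],[0,0,0,0,0,0,-1]]])

```text
clock: 18.4
tool_pos: [500.3, -156.1, 105.6]
eef_rot: [1.0, 0.0, 0.012, 0.001]
contact_force: [1.1, -0.7, -0.4]
gripper_width: -0.1
```

```bash
python3 - <<'E'
from h import *
o=telemetry.get_obs();print(o["tool_pos"],o["eef_rot"].round(3))
f=vision.grab_frame("wrist");cv2.imwrite("pics/w5.png",f["frame"][:,:,::-1])
W=cloud(f);x,y,z=W[...,0],W[...,1],W[...,2]
for lo,hi in((124,135),(136,150)):
  top=(z>lo)&(z<hi)&(x>500)&(x<640)
  n,l,s,ce=cv2.connectedComponentsWithStats(top.astype(np.uint8))
  for i in range(1,n):
    if s[i,4]>60:
        q=W[l==i]; print(lo,s[i],q.min(0).round(),q.max(0).round(),np.median(q,0).round())
E
```

```text
[ 500.32882451 -156.149983    105.59823491] [1.    0.    0.012 0.001]
124 [ 368  172   67   63 3195] [ 519. -233.  124.] [ 546. -205.  131.] [ 533. -218.  128.]
124 [224 245  64  21 562] [ 507. -170.  124.] [ 512. -143.  135.] [ 508. -157.  131.]
136 [  18   44   84   83 5309] [ 566. -101.  136.] [593. -73. 143.] [580. -88. 141.]
136 [ 213  183   71   68 3769] [ 517. -167.  138.] [ 545. -140.  145.] [ 532. -153.  143.]
136 [221 256  70  25 973] [ 506. -170.  136.] [ 513. -143.  150.] [ 511. -156.  142.]
```

View pics/w5.png

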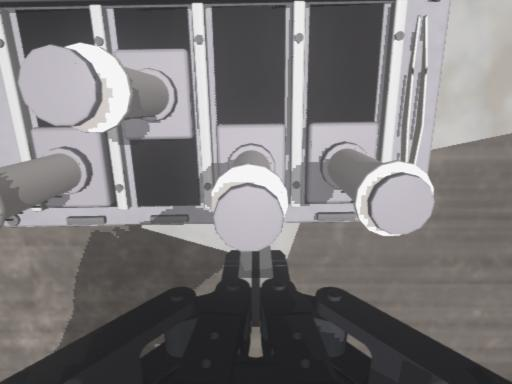

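Emit:
drive_tool(series=[[[0,0.012,0,-0.006,0.001,-0.003,-1],[0,0.012,0,-0.002,0.001,-0.003,-1],[0,0,0,0,0,-0.001,-1]]])

```text
clock: 18.7
tool_pos: [494.9, -150.4, 98.6]
eef_rot: [1.0, 0.002, 0.002, -0.0]
contact_force: [0.6, 0.3, 0.6]
gripper_width: 0.2
```

Emit:
drive_tool(series=[[[0,0,0,0.003,-0.003,0,-1],[0,0,0,0.004,0,0,-1],[0,-0.003,0,0.004,0,0,-1],[0,-0.003,0,0.004,0,0,-1],[0,-0.004,0,0.004,0,0,-1],[0,-0.004,0,0.004,0,0,-1],[0,-0.004,0,0.004,0,0,-1],[0,-0.004,0,0.004,0,0,-1]]])

```text
clock: 19.37
tool_pos: [520.1, -150.9, 97.2]
eef_rot: [1.0, 0.003, 0.005, -0.001]
contact_force: [-5.3, -0.7, 3.5]
gripper_width: 0.3
```

Emit:
drive_tool(series=[[[0,-0.003,0,0.004,-0.001,0,-1],[0,-0.003,0,0.004,0,0,-1],[0,-0.003,0,0.004,0,0,-1],[0,-0.003,0,0.004,0,0,-1],[0,-0.003,0,0.004,0,0,-1],[0,-0.003,0,0.004,0,0,-1],[0,-0.003,0,0.003,0,0,-1]]])

```text
clock: 19.95
tool_pos: [549.3, -150.6, 96.9]
eef_rot: [1.0, 0.004, 0.016, -0.002]
contact_force: [-5.1, -0.5, 4.7]
gripper_width: -0.3
```

Emit:
drive_tool(series=[[[0,0.005,0,0.002,0,0,-1],[0,0.005,0,0.002,0,0,-1],[0,0,0,0.002,0,0,-1]]])

```text
clock: 20.2
tool_pos: [551.5, -150.7, 96.5]
eef_rot: [1.0, 0.003, 0.006, -0.003]
contact_force: [-9.6, 0.7, 7.5]
gripper_width: 0.2
```

Emit:
drive_tool(series=[[[0,0,0,0.004,0,0,-1],[0,0,0,0.004,0,0,-1]]])

```text
clock: 20.37
tool_pos: [551.2, -150.9, 95.8]
eef_rot: [1.0, 0.002, -0.003, -0.003]
contact_force: [-12.1, -0.3, 8.6]
gripper_width: -0.0
```

Against the hard stop. Retracting and looking.

Emit:
drive_tool(series=[[[0,0,0,-0.008,0,0.001,-1],[0,0,0,-0.015,0,0,-1],[0,0,0,-0.018,0,0,-1],[0,0,0,-0.02,0,0,-1],[0,0,0,-0.02,0,0.005,-1],[0,0,0,-0.015,0.01,0.015,-1],[0,0,0,-0.01,0.01,0.02,-1],[0,0,0,0,0.01,0.02,-1],[0,0,0,0,0,0.01,-1],[0,0,0,0,0,0,-1]]])

```text
clock: 21.2
tool_pos: [467.6, -119.8, 171.4]
eef_rot: [1.0, 0.005, 0.02, -0.001]
contact_force: [-0.5, -0.1, 0.1]
gripper_width: 0.2
```

```bash
python3 - <<'E'
from h import *
o=telemetry.get_obs();print(o["tool_pos"],o["eef_rot"].round(3),o["contact_force"])
for c in("wrist","side","scene"):
  f=vision.grab_frame(c);cv2.imwrite(f"pics/end_{c}.png",f["frame"][:,:,::-1])
  W=cloud(f);x,y,z=W[...,0],W[...,1],W[...,2]
  for lo,hi in((123.5,135),(136,150)):
    top=(z>lo)&(z<hi)&(x>505)&(x<640)&(y>-240)&(y<10)
    n,l,s,ce=cv2.connectedComponentsWithStats(top.astype(np.uint8))
    for i in range(1,n):
      if s[i,4]>25:
        q=W[l==i]; print(c,lo,s[i],q.min(0).round(),q.max(0).round(),np.median(q,0).round(1))
  for t in ["caliper","tweezers","spare_eyepiece","wash_bottle"]:
    r=vision.pinpoint(c,t)
    print(c,t,[(np.round(x["at"]).tolist(),round(x["score"],2)) for x in r][:2])
E
```

```text
[ 467.64183554 -119.75422846  171.38482992] [ 1.     0.005  0.02  -0.001] [-0.51237456 -0.1089227   0.10872501]
wrist 123.5 [ 396   99   49   47 1747] [ 518. -233.  124.] [ 546. -205.  130.] [ 532.2 -218.2  128.3]
wrist 123.5 [  72  102   48   46 1722] [515. -36. 124.] [542.  -8. 131.] [528.7 -22.7 128.2]
wrist 136 [ 169    0   53   58 2360] [ 566. -101.  136.] [593. -73. 143.] [579.2 -87.  140.5]
wrist 136 [ 293    0   54   57 2425] [ 567. -166.  137.] [ 594. -139.  145.] [ 580.2 -152.1  142.7]
wrist caliper []
wrist tweezers [([567.0, -271.0, 16.0], 0.86)]
wrist spare_eyepiece []
wrist wash_bottle []
side 123.5 [242 178  11   5  46] [513. -37. 124.] [540. -12. 131.] [524.8 -26.8 129.2]
side 123.5 [285 202  12   7  71] [ 517. -235.  124.] [ 543. -207.  131.] [ 528.  -224.7  129.1]
side 136 [272 177  11   6  51] [ 565. -101.  136.] [591. -73. 143.] [575.4 -91.2 141.1]
side 136 [286 184  12   6  60] [ 566. -166.  136.] [ 594. -141.  145.] [ 576.9 -157.3  143.1]
side caliper [([468.0, 354.0, -2.0], 0.72)]
side tweezers [([577.0, -88.0, 144.0], 0.7), ([564.0, -270.0, 18.0], 0.69)]
side spare_eyepiece [([621.0, -398.0, 3.0], 0.68)]
side wash_bottle [([648.0, 353.0, -1.0], 0.66)]
scene 123.5 [306 180   8   5  30] [ 513. -230.  125.] [ 542. -204.  129.] [ 524.2 -217.9  127.1]
scene 123.5 [257 197   9   6  42] [511. -34. 124.] [540.  -6. 130.] [523.6 -19.5 127.6]
scene 136 [280 176   9   5  35] [ 564. -165.  137.] [ 588. -138.  143.] [ 574.5 -149.1  141.5]
scene 136 [264 181   9   6  36] [562. -97. 136.] [589. -72. 142.] [574.1 -84.2 139.7]
scene caliper [([466.0, 354.0, -3.0], 0.96)]
scene tweezers [([514.0, -219.0, 105.0], 0.75), ([565.0, -271.0, 16.0], 0.58)]
scene spare_eyepiece [([620.0, -400.0, 1.0], 0.66)]
scene wash_bottle [([646.0, 354.0, -1.0], 0.84)]
```

View pics/end_wrist.png

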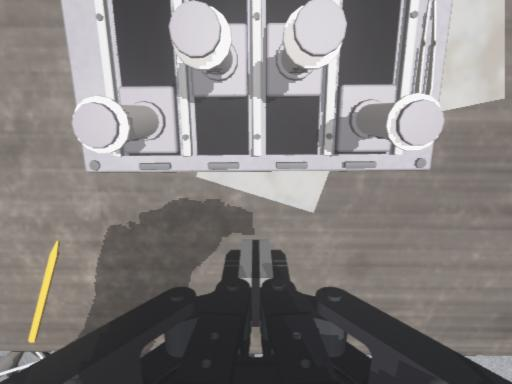

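View pics/end_side.png

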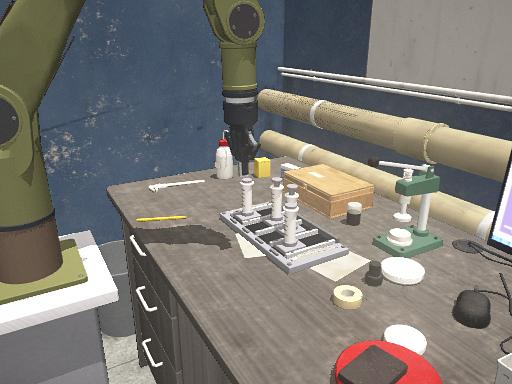

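```bash
python3 -c "
from plant import manip
print(manip.close_job())"
```

```text
the job is handed in; nothing more can be done
None
```

I tested all four plungers before sliding any syringe, then handed the job in at about 22 s of the 50 s allowed.

| Syringe (from the left) | Result | Where it is now |
|---|---|---|
| 1 | Free; pushed home against the hard stop | Front row, plate top about 128 mm (129 mm expected) |
| 2 | Sticks at about 17–18 mm; stopped at about 10 N | Fully back, plate top about 141 mm |
| 3 | Sticks at about 16 mm; stopped at about 9 N | Fully back, plate top about 143 mm |
| 4 | Free; pushed home against the hard stop | Front row, plate top about 128 mm (129 mm expected) |

- **Rejects:** both were pushed until they stopped against the rear end at about 12 N. The last wrist picture shows each moved about 49.5 mm, against the 50 mm nominal. The difference is within the camera accuracy.
- **Other objects:** the caliper, tweezers, eyepiece and wash bottle are where they were, to within the networks' accuracy of about 4 mm. The arm is clear and touching nothing.

**What disagreed:**
- The shut fingertips were about 9–10 mm above the reported TCP instead of 19 mm below it. I set the heights from the side camera's depth and the contact force instead.
- Plunger 4 met its home stop at 17.5 N, firmer than the 9 N on plunger 1.
- The scene and side cameras put the plates 4–8 mm nearer in x than the wrist camera. I used the wrist camera's values.

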